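Unclamp a bench centrifuge and hold its lid open

ROBOT

A 7-joint arm with a two-finger parallel gripper is mounted at the origin on the work surface. World frame = base frame: x ahead of the robot, y to its left, z up, the work surface at z = 0. Lengths are in mm, angles in rad, forces in N, time in s.
With the tool pointing down it reaches from about 425 to 825 mm from the base axis. Payload 3.6 kg.
Tool frame: the origin (TCP) lies midway between the tips of the shut fingers; the grasp point (between the pads) lies behind it (pinch_z is the z of the grasp point in the tool frame, in mm); z points along the fingers, y is the line along which they close (so a half turn about z gives the same grasp; the last joint's range is limited). The gripper opens to 93 mm and grips with 3 to 60 N. Pads are 15 mm wide; open, the fingers measure 128 mm over their backs; the gripper's body (75 mm by 188 mm) begins 65 mm behind the grasp point.
Start: joints at [-1.159, 0.615, -0.013, 1.423, 0.008, 1.103, -0.04], TCP at [275.53, 588.681, 218.64] pointing down, gripper open.
Joint ranges: [-3.12, 3.12], [-0.3, 2.06], [-1.34, 1.32], [0.26, 2.42], [-1.36, 4.5], [0.01, 1.98], [-2.84, 2.84]. Speed limits (rad/s): [2.79, 2.79, 3.14, 3.14, 3.14, 3.14, 3.14].

INTERFACE

Orientations are given as a rotation vector (axis times angle).
In Python, from workcell import * gives the robot as it stands. The module is installed in compiled form; this text tells all that it offers.
- The arm moves only by the tool send_rows, never from a script. Its argument "steps" is a list of rows, each an object of numbers: "x", "y", "z": the shift along the tool's x, y, z in mm; "twist": the turn about the tool's z in degrees. In form: [{"x": .., "y": .., "z": .., "twist": ..}, ...]. A call has 1 to 20 rows; each row shifts and turns the commanded pose from where the row before left it, along the tool's axes as they then stand; what a row does not reach is not made up. A row lasts 1/10 s, in which the tool goes at most 50 mm and 8.59 degrees, less where a joint would pass 70% of its speed; a pose out of reach is approached as far as the arm can. A call is refused whole if a number of a shift passes 50 or a number of a turn 8.59, either way. A call with a gripper value outside its range is refused whole. "gripper" is the opening, from -1 (shut) to 1 (fully open), so that 0 is half open, set as the call begins (left out, the last holds). The fingers move at their own pace and stop on an object; "grip_force" is the grip in N (left out, the last holds). Time passes only in rows, so rows that do not move let the fingers close. It gives the time, the measured TCP pose, the force, the opening and the grip force at its end, in the units of the state.
- get_state(): the state, without advancing time (a new reading comes with each control period).
- grab_frame(name): name is "scene" or "top" or "wrist"; returns a dict with "frame" (400x640x3 uint8, red, green, blue), "z_map" (400x640 float32, mm along the optical axis (not along the pixel's ray), 0 where there is no reading), "intrinsics" (3x3 intrinsics, pixels), "R" (3x3) and "t" (3): a world point X has camera coordinates R X + t. Camera axes: x right, y down, z forward; pixel columns grow to the right and rows downward; lengths in mm; the calibration is good to about 2 mm. A picture is of the moment at which its call begins.
- hand_in(): hands the job in; it is judged then, once.
Trained networks look in a picture, given as the dict that the camera call returned (one of the last four; its "shot" number tells which), for a name from the list of things; names that differ only in an ending like _2 or _b are one class to them, and where a whole thing is asked for, a point or a joint stands for the part that bears it (a point fixed in the world has none). Each returns a list of dicts, best first, with "score" (0 to 1); they miss things now and then, are a little off and sometimes report something else, mostly with a low value. They report only what shows in the picture. A call takes as long as a camera call.
- silhouettes(target, picture): "pixels" (400x640 bool, what is visible of it) and "bbox" ([left, top, width, height] in pixels, round what is visible of it).
- place_of(target, picture): "pixel" ([column, row] in pixels: a listed point, or the origin of a listed thing).
The state is a dict: "time": time; "joint_positions": joint angles; "joint_velocities": joint speeds; "effort": joint torques, N m; "position": TCP position; "tcp_rot": TCP orientation; "contact_force": force on the tool from outside, world axes, zero at the start; "ft_torque": the same for the moment, N m; "opening": finger opening in mm; "grasp_force": force on a finger pad.
Only numpy, scipy, OpenCV 4.12 (cv2) and the standard library are available. Lean on these libraries where they do the work, as an engineer would, in place of code of your own. Each camera call takes 0.05 s, during which the arm holds its last target. There are 200 camera calls.

TASK

The lid of the bench centrifuge is held shut by a swing clamp and its support strut is gone, so it falls shut by itself. Turn the clamp knob a quarter turn clockwise, past its click, so that its steel tongue is clear of the lid; then raise the lid (it has a bar handle along its edge) and hold it open 60 degrees from shut, so that a colleague can take the tubes out. Finish still holding the lid there, and leave the beaker, bottle and weight beside the machine alone.

Things in the scene. Friction and masses are not known exactly. Their poses are not given: they have to be found in the camera images.
- centrifuge: White bench centrifuge, fixed to the bench, 260 mm (its x) by 270 mm (its y) by 120 mm high, turned by some yaw. Origin at its underside. Own axes: z up; the lid's hinge runs along x near the +y side; the lid's bar handle is on the -y side; the clamp knob stands on the flat 120 mm high deck on the +x side (own x from 50 to 130 mm). Below the bar there is a step 65 mm above the bench (own y from -140 to -60 mm).
- lid (a joint): Opening angle of the lid, rad: 0 shut and level, 1.047 is 60 degrees open, stop at 1.45. The lid is a grey plate 180 mm along the hinge, 172 mm from hinge to free edge, 10 mm thick, about 0.6 kg; its middle is level with the hinge axis. No catch, spring or friction holds it: let go, it falls shut. While the clamp tongue is over its edge it cannot open.
- lid_hinge (a point): Point on the lid's hinge axis, level with the middle of the bar, 126 mm above the bench. The hinge axis is the centrifuge's x axis direction. Fixed on the lid: its own x runs along the hinge, its -y points to the bar and rises as the lid opens.
- lid_bar (a point): Middle of the steel bar handle: a round bar 12 mm thick and 100 mm long, parallel to the hinge and 220 mm from it, in the plane of the lid, carried by an arm at each end, with a 42 mm clear gap between bar and lid edge. 126 mm above the bench with the lid shut (61 mm above the step), about 317 mm at 60 degrees. Its axes are the lid's: x along the bar.
- clamp (a joint): Angle of the clamp knob, rad: 0 to 0.25 at the start (tongue over the lid), growing as it is turned clockwise seen from above, stop at 1.5. A spring detent resists between about 0.4 and 0.75 (up to about 0.2 N m) and then clicks over; let go beyond 0.9 it springs on to about 1.02; it counts as released past 0.95, where the tongue is clear of the lid.
- clamp_grip (a point): Point on the vertical axis of the clamp knob, at the height to grip it, 160 mm above the bench. The knob's grip is an upright black bar 40 mm long, 14 mm wide, from 137 to 174 mm above the bench. Turns with the knob: its own x lies along the grip's length, and the steel tongue (4 mm thick, 14 mm wide, its end 38 mm from the axis, underside 132 mm above the bench) points along its -x. At knob angle 0 its x is the centrifuge's x and the tongue points at the lid, 28 mm away.
- beaker: Bystander: glass beaker, 66 mm wide, 85 mm high, on the bench beyond the centrifuge's -y side. Origin at its underside.
- bottle: Bystander: white bottle with blue cap, 52 mm wide, 100 mm high, on the same side. Origin at its underside.
- weight: Bystander: steel calibration weight with a knob, 36 mm wide, 54 mm high, on the same side. Origin at its underside.

How it is judged (in metres and radians):
On the way, in this order (a step that is already met when the one before it is completed fails the run):
1. the clamp knob is turned past its click (beyond 0.95 rad) while the lid is still shut (value of joint clamp above 0.95 rad and value of joint lid below 0.08 rad), for 0.1 s.
2. the lid is raised to 60 degrees within 6, held by the robot (value of joint lid between 0.942 and 1.152 rad and contact force between any of the fingers, the arm and lid above 0.3 N), for 0.3 s.
At the end, for the whole second after the job is handed in: The lid stands still at 60 degrees (within 6), carried by the robot alone (it touches the lid with over 0.3 N, no loose thing props it), and the clamp knob is past 0.95 rad, through the second after the program ends (all of step 2 and velocity of joint lid between -0.1 and 0.1 rad/s and value of joint clamp above 0.95 rad and contact force between each of beaker, bottle, weight and lid below 0.05 N); the arm keeps its last pose, push and grip.
It fails at once if the beaker is moved more than 30 mm or tipped (distance of beaker from where it was at the start of the episode above 0.03 m or angle between beaker's own z axis and vertical above 0.5 rad).
It fails at once if the bottle is moved more than 30 mm or tipped (distance of bottle from where it was at the start of the episode above 0.03 m or angle between bottle's own z axis and vertical above 0.5 rad).
It fails at once if the weight is moved more than 30 mm or tipped (distance of weight from where it was at the start of the episode above 0.03 m or angle between weight's own z axis and vertical above 0.5 rad).
It also fails if it takes over 51 s, if anything falls off the work surface, if the arm or the gripper's body presses on something with over 40 N, if the wrist force passes 120 N, or if a joint passes its speed limit or range.

## Working session

There is one attempt and no reset: what is moved stays moved. The work goes in short steps, Python scripts to look and compute and a tool call to move; the robot and the scene stay as the last step left them, time stands still between calls to the robot, and variables do not carry over. Pictures are saved under pics/ and viewed, at most 10 in all, crops included, and the job is handed in when it is done.

Besides the shell and the picture viewer there is one more tool, called after "Call:" as name(argument=value, ...), one argument or row to a line, values as JSON. send_rows: Moves the arm, as the interface text tells. Its arguments: {"type":"object","properties":{"steps":{"type":"array","items":{"type":"object","properties":{"x":{"type":"number"},"y":{"type":"number"},"z":{"type":"number"},"twist":{"type":"number"}}}},"gripper":{"type":"number"},"grip_force":{"type":"number"}},"required":["steps"]}

```bash
mkdir -p pics
cat > h.py <<'E'
from workcell import *
import numpy as np, cv2
from scipy.spatial.transform import Rotation as Ro
def ray(p,px):
    K,R,t=p["intrinsics"],np.array(p["R"]),np.array(p["t"])
    d=R.T@np.linalg.inv(K)@np.array([px[0],px[1],1.]); return -R.T@t,d
def at_z(p,px,z):
    o,d=ray(p,px); return o+d*(z-o[2])/d[2]
def depth_pt(p,px):
    o,d=ray(p,px); c,r=int(round(px[0])),int(round(px[1])); return o+d*p["z_map"][r,c]
def proj(p,X):
    q=p["intrinsics"]@(np.array(p["R"])@np.array(X)+np.array(p["t"])); return q[:2]/q[2]
def save(p,n): cv2.imwrite("pics/"+n+".png",p["frame"][:,:,::-1])
E
python3 - <<'E'
from h import *
s=get_state(); print({k:np.round(v,3) for k,v in s.items()}); 
try: print(pinch_z)
except Exception as e: print(e)
Z=dict(centrifuge=0,lid_hinge=126,lid_bar=126,clamp_grip=160,beaker=0,bottle=0,weight=0)
for c in ["scene","top","wrist"]:
    p=grab_frame(c); save(p,c+"0")
    print(c,np.round(-np.array(p["R"]).T@p["t"]))
    for n,z in Z.items():
        for r in place_of(n,p)[:2]: print(n,round(r["score"],2),np.round(r["pixel"],1),np.round(at_z(p,r["pixel"],z),1))
E
```

```text
{'time': np.float64(0.0), 'joint_positions': array([-1.16 ,  0.616, -0.013,  1.425,  0.008,  1.103, -0.04 ]), 'joint_velocities': array([-0.   ,  0.002,  0.001,  0.   , -0.001, -0.001,  0.   ]), 'effort': array([ 0.0000e+00, -4.5894e+01,  2.0900e-01, -1.6574e+01, -6.1000e-02,
        2.1000e-02,  0.0000e+00]), 'position': array([275.209, 588.011, 217.528]), 'tcp_rot': array([-0.682, -3.066,  0.004]), 'contact_force': array([ 0.641,  0.186, -0.548]), 'ft_torque': array([-0.013,  0.026,  0.004]), 'grasp_force': np.float64(0.0), 'opening': np.float64(92.972)}
-18.8
scene [1014. -285.  678.]
centrifuge 0.6 [331.2 229.2] [555.5  32.8   0. ]
lid_hinge 0.69 [378.6 164.1] [539.9 165.1 126. ]
lid_hinge 0.61 [282.1 191.7] [503.8 -57.7 126. ]
lid_bar 0.78 [285.2 193. ] [510.5 -54.1 126. ]
clamp_grip 0.8 [338.5 206.9] [626.   -1.4 160. ]
clamp_grip 0.17 [250.1 306.2] [ 724. -226.  160.]
beaker 0.66 [252.  304.9] [ 633.9 -203.4    0. ]
bottle 0.77 [241.3 258.5] [ 521.5 -176.6    0. ]
weight 0.82 [226.  226.4] [ 419.6 -170.1    0. ]
top [3.94e+02 1.00e+00 1.22e+03]
lid_hinge 0.95 [263.2 214.1] [535.2 160.8 126. ]
lid_bar 0.38 [332.8 166.3] [641.3  -1.2 126. ]
clamp_grip 0.77 [332.9 167.9] [629.9  -1.2 160. ]
beaker 0.85 [414.1 177.6] [ 633.3 -208.3    0. ]
bottle 0.88 [403.7 223.3] [ 516.9 -175.6    0. ]
weight 0.45 [404.8 261.5] [ 421.2 -173.3    0. ]
weight 0.19 [403.6 226.5] [ 508.8 -174.9    0. ]
wrist [216. 617. 384.]
```

Run:
```python
import cv2,numpy as np
a=cv2.imread("pics/scene0.png")[120:340,170:450]; b=cv2.imread("pics/top0.png")[120:300,220:450]
a=cv2.resize(a,None,fx=2,fy=2,interpolation=2);b=cv2.resize(b,(560,438))
cv2.imwrite("pics/a.png",a);cv2.imwrite("pics/b.png",b)
```

```text
(no output)
```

View pics/a.png

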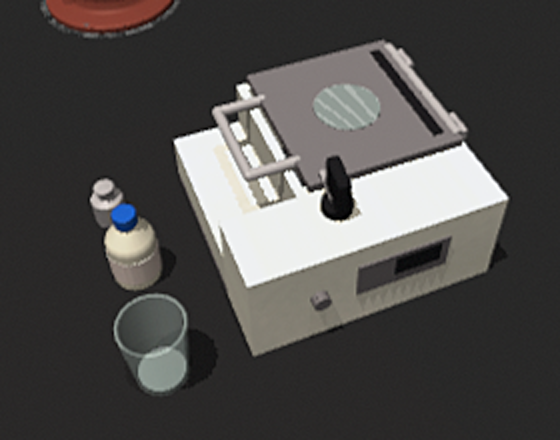

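View pics/b.png

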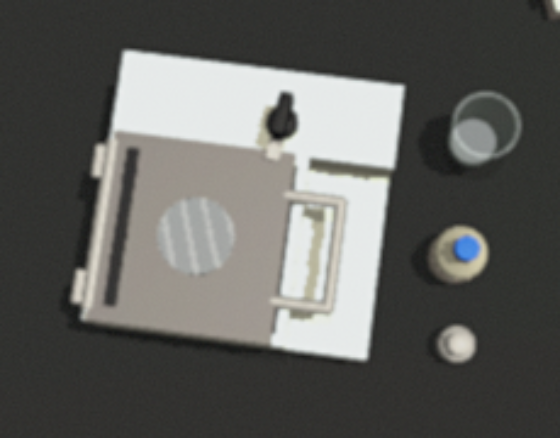

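The top view shows the machine yawed about -7°, with its x pointing up the image. The lid is shut, with its bar at crop (335,255). The knob is at (283,120) with its tongue over the lid edge. The beaker, bottle and weight stand to the right of the machine. The measured bar-to-hinge distance of 219 mm agrees with the given 220 mm. Next I move above the knob.

Call:
send_rows(
  steps=[
    {"x": -31.5,"y": -21.4,"z": -2.3},
    {"x": -31.5,"y": -21.4,"z": -2.3},
    {"x": -31.5,"y": -21.4,"z": -2.3},
    {"x": -31.5,"y": -21.4,"z": -2.3},
    {"x": -31.5,"y": -21.4,"z": -2.3},
    {"x": -31.5,"y": -21.4,"z": -2.3},
    {"x": -31.5,"y": -21.4,"z": -2.3},
    {"x": -31.5,"y": -21.4,"z": -2.3},
    {"x": -31.5,"y": -21.4,"z": -2.3},
    {"x": -31.5,"y": -21.4,"z": -2.3},
    {"x": -31.5,"y": -21.4,"z": -2.3},
    {"x": -31.5,"y": -21.4,"z": -2.3},
    {"x": -31.5,"y": -21.4,"z": -2.3},
    {"x": -31.5,"y": -21.4,"z": -2.3},
    {"x": -31.5,"y": -21.4,"z": -2.3},
    {"x": -31.5,"y": -21.4,"z": -2.3},
    {"twist": -8},
    {"twist": -5},
    {},
    {},
  ],
  gripper=1,
)

```text
schema error: expected keys x, y, z, twist
```

```bash
cat >> h.py <<'E'
def tool():
    s=get_state(); return np.array(s["position"]),Ro.from_rotvec(s["tcp_rot"]).as_matrix()
def go(target,zoff=0):
    P,R=tool(); return np.round(R.T@(np.array(target)-P),1)
E
python3 - <<'E'
from h import *
P,R=tool(); print(np.round(P,1),np.round(R,3).tolist(),np.round(get_state()["joint_positions"],2))
Z=dict(lid_hinge=126,lid_bar=126,clamp_grip=160)
for c in ["wrist","scene","top"]:
    p=grab_frame(c); save(p,c+"1")
    for n,z in Z.items():
        for r in place_of(n,p)[:2]: print(c,n,round(r["score"],2),np.round(r["pixel"],1),np.round(at_z(p,r["pixel"],z),1))
    v,u=np.nonzero(p["z_map"]>0); zz=p["z_map"][v,u]
    o=-np.array(p["R"]).T@p["t"]; D=np.array(p["R"]).T@np.linalg.inv(p["intrinsics"])@np.stack([u,v,np.ones_like(u)])
    X=(o[:,None]+D*zz).T
    m=(X[:,2]>155)&(X[:,2]<182)&(np.hypot(X[:,0]-627,X[:,1]+1)<32)
    k=X[m]; print(c,"knob",len(k))
    if len(k)>20:
        (cx,cy),wh,a=cv2.minAreaRect(k[:,:2].astype(np.float32)); 
        w,V=np.linalg.eigh(np.cov(k[:,:2].T)); print(cx,cy,wh,a,np.sqrt(w),V[:,1],k[:,2].max())
E
```

```text
[275.5 588.7 218.7] [[-0.906, 0.424, -0.0], [0.424, 0.906, 0.0], [0.0, -0.0, -1.0]] [-1.16  0.61 -0.01  1.42  0.01  1.1  -0.04]
wrist knob 0
scene lid_hinge 0.76 [379.3 162.8] [537.3 169.2 126. ]
scene lid_bar 0.92 [283.6 195.1] [514.1 -59.8 126. ]
scene clamp_grip 0.69 [339.5 207. ] [627.2   0.  160. ]
scene clamp_grip 0.41 [282.4 193. ] [538.6 -72.9 160. ]
scene knob 197
634.0546264648438 -6.684338569641113 (13.96568775177002, 41.50876235961914) 72.63484954833984 [ 4.25936274 12.30012184] [-0.96679096  0.25556847] 175.4974017802678
top lid_hinge 0.86 [264.4 214. ] [535.3 158.1 126. ]
top clamp_grip 0.71 [333.1 167.6] [630.6  -1.7 160. ]
top knob 128
631.883056640625 -7.6985673904418945 (14.013923645019531, 39.95559310913086) 73.79231262207031 [ 4.22224557 11.96443382] [-0.95836819  0.28553529] 180.17619636879226
```

Each row needs all its keys. I'm resending the move with a twist of -9°, because the grip lies along -16°.

Call:
send_rows(
  steps=[
    {"x": -31.5,"y": -21.4,"z": -2.3,"twist": 0},
    {"x": -31.5,"y": -21.4,"z": -2.3,"twist": 0},
    {"x": -31.5,"y": -21.4,"z": -2.3,"twist": 0},
    {"x": -31.5,"y": -21.4,"z": -2.3,"twist": 0},
    {"x": -31.5,"y": -21.4,"z": -2.3,"twist": 0},
    {"x": -31.5,"y": -21.4,"z": -2.3,"twist": 0},
    {"x": -31.5,"y": -21.4,"z": -2.3,"twist": 0},
    {"x": -31.5,"y": -21.4,"z": -2.3,"twist": 0},
    {"x": -31.5,"y": -21.4,"z": -2.3,"twist": 0},
    {"x": -31.5,"y": -21.4,"z": -2.3,"twist": 0},
    {"x": -31.5,"y": -21.4,"z": -2.3,"twist": 0},
    {"x": -31.5,"y": -21.4,"z": -2.3,"twist": 0},
    {"x": -31.5,"y": -21.4,"z": -2.3,"twist": 0},
    {"x": -31.5,"y": -21.4,"z": -2.3,"twist": 0},
    {"x": -31.5,"y": -21.4,"z": -2.3,"twist": 0},
    {"x": -31.5,"y": -21.4,"z": -2.3,"twist": 0},
    {"x": -31.5,"y": -21.4,"z": -2.3,"twist": -4.5},
    {"x": 0,"y": 0,"z": 0,"twist": -4.5},
    {"x": 0,"y": 0,"z": 0,"twist": 0},
    {"x": 0,"y": 0,"z": 0,"twist": 0},
  ],
  gripper=1,
)

```text
time: 3.8
position: [606.0, 33.3, 257.7]
tcp_rot: [-0.44, -3.11, -0.002]
contact_force: [-0.6, 0.2, 0.4]
opening: 93.0
grasp_force: 0.0
```

```bash
cat > look.py <<'E'
from h import *
P,R=tool(); s=get_state(); print(s["time"],np.round(P,1),np.round(R[:2,:2],3).tolist(),np.round(s["joint_positions"],2))
Z=dict(lid_hinge=126,lid_bar=126,clamp_grip=160)
for c in ["wrist","scene"]:
    p=grab_frame(c); save(p,c+"1")
    for n,z in Z.items():
        for r in place_of(n,p)[:2]: print(c,n,round(r["score"],2),np.round(r["pixel"],1),np.round(at_z(p,r["pixel"],z),1))
    v,u=np.nonzero(p["z_map"]>0); zz=p["z_map"][v,u]
    o=-np.array(p["R"]).T@p["t"]; D=np.array(p["R"]).T@np.linalg.inv(p["intrinsics"])@np.stack([u,v,np.ones_like(u)])
    X=(o[:,None]+D*zz).T
    m=(X[:,2]>155)&(X[:,2]<182)&(np.hypot(X[:,0]-630,X[:,1]+4)<32)
    k=X[m]; print(c,"knob",len(k))
    if len(k)>20:
        (cx,cy),wh,a=cv2.minAreaRect(k[:,:2].astype(np.float32)) 
        w,V=np.linalg.eigh(np.cov(k[:,:2].T)); print(np.round([cx,cy,*wh,a],1),V[:,1],"angle",np.degrees(np.arctan(V[1,1]/V[0,1])),k[:,2].max())
E
python3 look.py
```

```text
3.8 [606.   33.3 257.7] [[-0.961, 0.277], [0.277, 0.961]] [-0.11  0.51  0.03  1.5  -0.02  1.13  1.21]
wrist lid_hinge 0.64 [438.2  85.3] [542.5 164.4 126. ]
wrist lid_bar 0.56 [206.8 115.7] [508.9 -49.2 126. ]
wrist lid_bar 0.28 [130.8  82.8] [ 462.4 -105.4  126. ]
wrist clamp_grip 0.75 [291.1 238.3] [635.9  -2.9 160. ]
wrist knob 781
[634.4  -4.7  14.   40.2  73. ] [-0.95583772  0.29389497] angle -17.091286673362884 175.72096603447434
scene lid_hinge 0.78 [378.4 163.3] [537.5 166.4 126. ]
scene lid_hinge 0.48 [339.1 203.8] [594.1  23.  126. ]
scene clamp_grip 0.6 [337.5 206.8] [624.8  -2.8 160. ]
scene knob 197
[633.6  -6.6  14.3  41.3  72.2] [-0.96859465  0.24864513] angle -14.397352312054558 175.9308741195331
```

Depth puts the knob's grip centre at (634,-5), with a 14x40 mm section and its top at 175 mm, which matches the given sizes. I descend and grip it.

Call:
send_rows(
  steps=[
    {"x": -19,"y": -14.8,"z": 0,"twist": 0},
    {"x": -19,"y": -14.8,"z": 20,"twist": 0},
    {"x": 0,"y": 0,"z": 25,"twist": 0},
    {"x": 0,"y": 0,"z": 25,"twist": 0},
    {"x": 0,"y": 0,"z": 25,"twist": 0},
    {"x": 0,"y": 0,"z": 21,"twist": 0},
    {"x": 0,"y": 0,"z": 0,"twist": 0},
    {"x": 0,"y": 0,"z": 0,"twist": 0},
  ],
)

```text
time: 5.0
position: [634.9, -6.7, 142.1]
tcp_rot: [0.439, 3.111, -0.0]
contact_force: [0.4, 0.1, 0.7]
opening: 92.7
grasp_force: 0.0
```

Call:
send_rows(
  steps=[
    {"x": 0,"y": 0,"z": 0,"twist": 0},
    {"x": 0,"y": 0,"z": 0,"twist": 0},
    {"x": 0,"y": 0,"z": 0,"twist": 0},
    {"x": 0,"y": 0,"z": 0,"twist": 0},
    {"x": 0,"y": 0,"z": 0,"twist": 0},
    {"x": 0,"y": 0,"z": 0,"twist": 0},
    {"x": 0,"y": 0,"z": 0,"twist": 0},
    {"x": 0,"y": 0,"z": 0,"twist": 0},
    {"x": 0,"y": 0,"z": 0,"twist": 0},
    {"x": 0,"y": 0,"z": 0,"twist": 0},
  ],
  gripper=-1,
  grip_force=30,
)

```text
time: 6.0
position: [634.6, -6.8, 141.7]
tcp_rot: [-0.439, -3.111, 0.0]
contact_force: [0.6, 0.5, 0.1]
opening: 17.4
grasp_force: 0.0
```

Call:
send_rows(
  steps=[
    {"x": 0,"y": 0,"z": 0,"twist": 0},
    {"x": 0,"y": 0,"z": 0,"twist": 0},
    {"x": 0,"y": 0,"z": 0,"twist": 0},
  ],
)

```text
time: 6.3
position: [635.0, -5.5, 141.7]
tcp_rot: [0.438, 3.11, 0.003]
contact_force: [0.4, 3.2, -1.4]
opening: 14.2
grasp_force: 30.0
```

Call:
send_rows(
  steps=[
    {"x": 0,"y": 0,"z": 0,"twist": 5},
    {"x": 0,"y": 0,"z": 0,"twist": 5},
    {"x": 0,"y": 0,"z": 0,"twist": 5},
    {"x": 0,"y": 0,"z": 0,"twist": 5},
    {"x": 0,"y": 0,"z": 0,"twist": 5},
    {"x": 0,"y": 0,"z": 0,"twist": 5},
    {"x": 0,"y": 0,"z": 0,"twist": 5},
    {"x": 0,"y": 0,"z": 0,"twist": 5},
    {"x": 0,"y": 0,"z": 0,"twist": 5},
    {"x": 0,"y": 0,"z": 0,"twist": 5},
    {"x": 0,"y": 0,"z": 0,"twist": 5},
    {"x": 0,"y": 0,"z": 0,"twist": 5},
    {"x": 0,"y": 0,"z": 0,"twist": 5},
    {"x": 0,"y": 0,"z": 0,"twist": 0},
    {"x": 0,"y": 0,"z": 0,"twist": 0},
  ],
)

```text
time: 7.8
position: [633.1, -7.2, 141.7]
tcp_rot: [-2.039, -2.387, 0.004]
contact_force: [-5.5, -0.4, 2.6]
opening: 13.9
grasp_force: 30.0
```

Call:
send_rows(
  steps=[
    {"x": 0,"y": 0,"z": 0,"twist": 0},
    {"x": 0,"y": 0,"z": 0,"twist": 0},
    {"x": 0,"y": 0,"z": 0,"twist": 0},
    {"x": 0,"y": 0,"z": 0,"twist": 0},
    {"x": 0,"y": 0,"z": 0,"twist": 0},
    {"x": 0,"y": 0,"z": -20,"twist": 0},
    {"x": 0,"y": 0,"z": -30,"twist": 0},
    {"x": 0,"y": 0,"z": -40,"twist": 0},
    {"x": 0,"y": 0,"z": -30,"twist": 0},
    {"x": 0,"y": 0,"z": 0,"twist": 0},
    {"x": 0,"y": 0,"z": 0,"twist": 0},
  ],
  gripper=1,
)

```text
time: 8.9
position: [634.8, -6.8, 262.2]
tcp_rot: [2.041, 2.387, 0.001]
contact_force: [-0.5, 0.9, 0.2]
opening: 92.2
grasp_force: 0.0
```

```bash
python3 look.py
python3 - <<'E'
import cv2
cv2.imwrite("pics/w1.png",cv2.imread("pics/wrist1.png"))
E
```

```text
8.9 [634.8  -6.8 262.2] [[-0.155, 0.988], [0.988, 0.155]] [-0.24  0.58  0.38  1.42 -0.22  1.19  0.32]
wrist lid_hinge 0.6 [299.8 292.7] [ 632.5 -125.5  126. ]
wrist lid_bar 0.6 [272.8 130.6] [582.5  43.6 126. ]
wrist clamp_grip 0.85 [318.1 195.4] [634.4  -5.  160. ]
wrist clamp_grip 0.73 [271.4 130.6] [586.2  45.2 160. ]
wrist knob 757
[634.3  -4.6  13.9  39.1   8.8] [-0.16770457  0.9858373 ] angle -80.34561525731297 175.67937078502135
scene lid_hinge 0.88 [381.9 165.6] [547.8 168.2 126. ]
scene lid_bar 0.62 [285.2 192.7] [509.7 -53.7 126. ]
scene clamp_grip 0.75 [339.  207.8] [628.3  -1.9 160. ]
scene knob 240
[634.   -6.5  14.2  40.6   8. ] [-0.08640186  0.99626037] angle -85.04335780558213 175.79976523835643
```

View pics/w1.png

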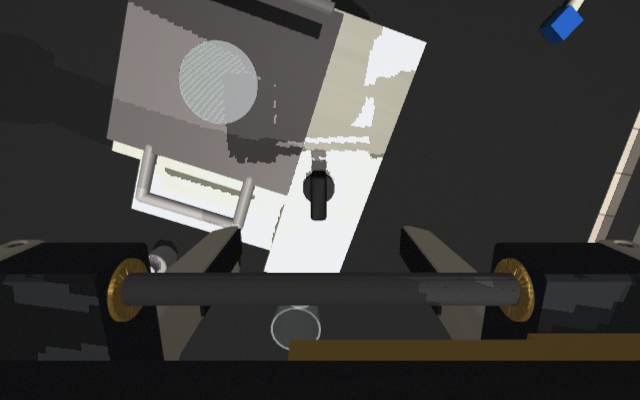

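The wrist view shows the knob at (318,195) turned to about -80°, with the tongue clear of the lid. The bar runs from about (142,200) to (240,225). Next I measure the bar from depth.

Run:
```python
from h import *
for c in ["wrist","scene"]:
    p=grab_frame(c)
    v,u=np.nonzero(p["z_map"]>0); zz=p["z_map"][v,u]
    o=-np.array(p["R"]).T@p["t"]; D=np.array(p["R"]).T@np.linalg.inv(p["intrinsics"])@np.stack([u,v,np.ones_like(u)])
    X=(o[:,None]+D*zz).T
    m=(X[:,2]>124)&(X[:,2]<137)&(np.hypot(X[:,0]-510,X[:,1]+54)<75)&(X[:,0]<580)
    k=X[m]; yaw=np.radians(-7.)
    for it in range(4):
        ex=np.array([np.cos(yaw),np.sin(yaw)]); ey=np.array([-ex[1],ex[0]])
        a=k[:,:2]@ex; b=k[:,:2]@ey
        b0=np.percentile(b,1); s=(b<b0+13)
        f=np.polyfit(a[s],b[s],1); yaw+=np.arctan(f[0])
    mid=(a[s].min()+a[s].max())/2; bm=(b[s].min()+b[s].max())/2
    print(c,s.sum(),np.degrees(yaw),"len",np.ptp(a[s]),"w",np.ptp(b[s]),"mid",mid*ex+bm*ey,k[s,2].max())
P,R=tool();print(P,R[:2,:2])
```

```text
wrist 1249 -8.810841599834069 len 110.6671927786249 w 14.711036305288804 mid [508.58014204 -48.90108118] 132.86128353350728
scene 239 -9.208084484457382 len 109.99125798286303 w 13.12407503935622 mid [507.15003215 -50.65341311] 132.76458190276696
[634.55310805  -6.77027511 261.37115759] [[-0.15500125  0.98791404]
 [ 0.98791427  0.15500124]]
```

Call:
send_rows(
  steps=[
    {"x": 0,"y": 0,"z": 0,"twist": -8},
    {"x": 0,"y": 0,"z": 0,"twist": -8},
    {"x": 0,"y": 0,"z": 0,"twist": -8},
    {"x": 0,"y": 0,"z": 0,"twist": -8},
    {"x": 0,"y": 0,"z": 0,"twist": -8},
    {"x": 0,"y": 0,"z": 0,"twist": -8},
    {"x": 0,"y": 0,"z": 0,"twist": -8},
    {"x": 0,"y": 0,"z": 0,"twist": -8},
    {"x": 0,"y": 0,"z": 0,"twist": -8},
    {"x": 29.6,"y": -15.6,"z": 0,"twist": 0},
    {"x": 29.6,"y": -15.6,"z": 10,"twist": 0},
    {"x": 29.6,"y": -15.6,"z": 25,"twist": 0},
    {"x": 29.6,"y": -15.6,"z": 25,"twist": 0},
    {"x": 0,"y": 0,"z": 0,"twist": 0},
    {"x": 0,"y": 0,"z": 0,"twist": 0},
    {"x": 0,"y": 0,"z": 0,"twist": 0},
  ],
  gripper=-0.05,
)

```text
time: 11.0
position: [510.3, -49.4, 202.9]
tcp_rot: [0.247, 3.128, 0.001]
contact_force: [0.6, 0.0, -0.3]
opening: 43.8
grasp_force: 0.0
```

Run:
```python
from h import *
P,R=tool(); s=get_state(); print(P,R[:2,:2],s["opening"],s["joint_positions"]); print(go([508,-50,107]))
p=grab_frame("wrist"); save(p,"w2")
```

```text
[510.28346398 -49.37212354 202.93841909] [[-0.98755543  0.15721855]
 [ 0.15721993  0.98756361]] 43.81492862699108 [ 0.01560016  0.41882802  0.05467819  1.84269173 -0.02928828  0.87677397
  1.49712798]
[ 2.5 -1.  95.9]
```

View pics/w2.png

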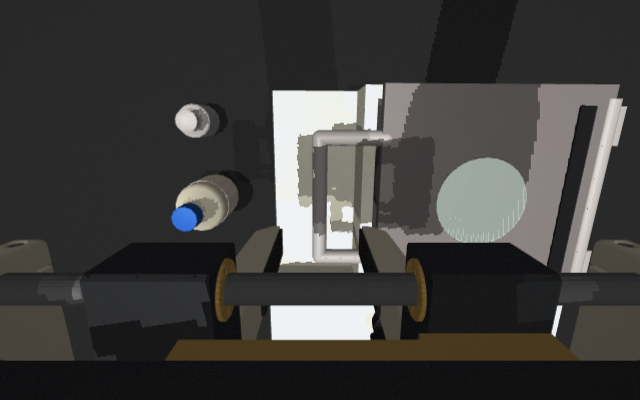

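The wrist view shows the bar at column 320, centred between the fingers (282 and 360), with its ends at rows 138 and 255. I descend and grip it.

Call:
send_rows(
  steps=[
    {"x": 2.5,"y": -1,"z": 16,"twist": 0},
    {"x": 0,"y": 0,"z": 20,"twist": 0},
    {"x": 0,"y": 0,"z": 20,"twist": 0},
    {"x": 0,"y": 0,"z": 20,"twist": 0},
    {"x": 0,"y": 0,"z": 19,"twist": 0},
    {"x": 0,"y": 0,"z": 0,"twist": 0},
    {"x": 0,"y": 0,"z": 0,"twist": 0},
  ],
)

```text
time: 11.75
position: [507.3, -51.5, 107.1]
tcp_rot: [0.249, 3.129, -0.003]
contact_force: [0.7, -3.4, -1.6]
opening: 44.3
grasp_force: 1.5
```

Call:
send_rows(
  steps=[
    {"x": 0,"y": 0,"z": 0,"twist": 0},
    {"x": 0,"y": 0,"z": 0,"twist": 0},
    {"x": 0,"y": 0,"z": 0,"twist": 0},
    {"x": 0,"y": 0,"z": 0,"twist": 0},
    {"x": 0,"y": 0,"z": 0,"twist": 0},
    {"x": 0,"y": 0,"z": 0,"twist": 0},
    {"x": 0,"y": 0,"z": 0,"twist": 0},
    {"x": 0,"y": 0,"z": 0,"twist": 0},
  ],
  gripper=-1,
  grip_force=25,
)

```text
time: 12.55
position: [505.3, -49.6, 106.8]
tcp_rot: [0.248, 3.132, 0.001]
contact_force: [0.1, 3.0, 1.2]
opening: 10.7
grasp_force: 25.0
```

The opening reads 10.7 mm on a 12 mm bar, and there was a slight contact on the way down, so I check with a picture.

Run:
```python
from h import *
P,R=tool(); s=get_state(); print(P,s["opening"],s["grasp_force"],s["contact_force"],s["ft_torque"])
p=grab_frame("scene"); cv2.imwrite("pics/s3.png",cv2.resize(p["frame"][130:290,200:420,::-1],None,fx=3,fy=3))
print(proj(p,[508,-50,126]),proj(p,P))
```

```text
[505.34075993 -49.57308685 106.8442717 ] 10.746366855525183 24.999673068523407 [0.10189148 2.971607   1.19749645] [0.51843646 0.02504799 0.01159196]
[286.38731779 191.53456293] [286.52623677 197.1542701 ]
```

View pics/s3.png

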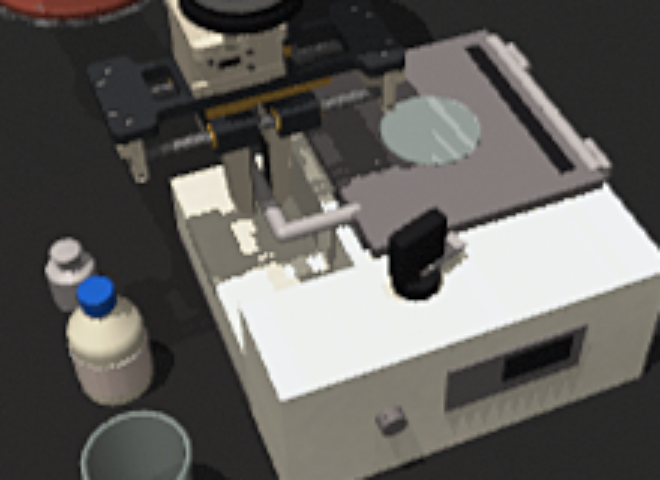

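The bar is held between the fingers at about crop (260,200), and the tongue is clear of the lid. I raise it along the arc, the first 30° first.

Call:
send_rows(
  steps=[
    {"x": 0,"y": 0.13,"z": -7.68,"twist": 0},
    {"x": 0,"y": 0.4,"z": -7.67,"twist": 0},
    {"x": 0,"y": 0.67,"z": -7.65,"twist": 0},
    {"x": 0,"y": 0.94,"z": -7.62,"twist": 0},
    {"x": 0,"y": 1.2,"z": -7.58,"twist": 0},
    {"x": 0,"y": 1.47,"z": -7.54,"twist": 0},
    {"x": 0,"y": 1.73,"z": -7.48,"twist": 0},
    {"x": 0,"y": 1.99,"z": -7.42,"twist": 0},
    {"x": 0,"y": 2.25,"z": -7.34,"twist": 0},
    {"x": 0,"y": 2.5,"z": -7.26,"twist": 0},
    {"x": 0,"y": 2.75,"z": -7.17,"twist": 0},
    {"x": 0,"y": 3.0,"z": -7.07,"twist": 0},
    {"x": 0,"y": 3.25,"z": -6.96,"twist": 0},
    {"x": 0,"y": 3.49,"z": -6.84,"twist": 0},
    {"x": 0,"y": 3.72,"z": -6.72,"twist": 0},
  ],
)

```text
time: 14.1
position: [510.2, -20.5, 217.1]
tcp_rot: [0.249, 3.131, 0.001]
contact_force: [2.4, 3.8, -5.6]
opening: 11.3
grasp_force: 25.0
```

Run:
```python
from h import *
P,R=tool(); s=get_state(); print(P,R[:2,:2],s["opening"],s["grasp_force"],s["contact_force"])
p=grab_frame("scene"); cv2.imwrite("pics/s4.png",cv2.resize(p["frame"][90:290,190:420,::-1],None,fx=3,fy=3))
```

```text
[510.15782468 -20.53283618 217.103789  ] [[-0.98746217  0.15785339]
 [ 0.15785402  0.98746221]] 11.314247470208814 25.001071393489838 [ 2.41384143  3.83601708 -5.59996235]
```

View pics/s4.png

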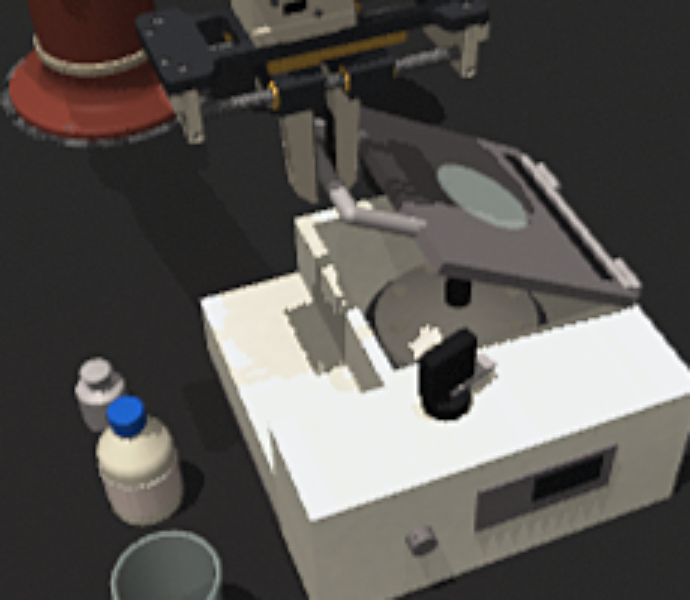

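The lid is up about 30°, the bar is firmly held and the knob is still turned. I continue to 60°.

Call:
send_rows(
  steps=[
    {"x": 0,"y": 3.96,"z": -6.58,"twist": 0},
    {"x": 0,"y": 4.18,"z": -6.44,"twist": 0},
    {"x": 0,"y": 4.41,"z": -6.29,"twist": 0},
    {"x": 0,"y": 4.62,"z": -6.13,"twist": 0},
    {"x": 0,"y": 4.83,"z": -5.97,"twist": 0},
    {"x": 0,"y": 5.04,"z": -5.8,"twist": 0},
    {"x": 0,"y": 5.24,"z": -5.62,"twist": 0},
    {"x": 0,"y": 5.43,"z": -5.43,"twist": 0},
    {"x": 0,"y": 5.62,"z": -5.24,"twist": 0},
    {"x": 0,"y": 5.8,"z": -5.04,"twist": 0},
    {"x": 0,"y": 5.97,"z": -4.83,"twist": 0},
    {"x": 0,"y": 6.13,"z": -4.62,"twist": 0},
    {"x": 0,"y": 6.29,"z": -4.41,"twist": 0},
    {"x": 0,"y": 6.44,"z": -4.18,"twist": 0},
    {"x": 0,"y": 6.58,"z": -3.96,"twist": 0},
    {"x": 0,"y": 0,"z": 0,"twist": 0},
    {"x": 0,"y": 0,"z": 0,"twist": 0},
    {"x": 0,"y": 0,"z": 0,"twist": 0},
    {"x": 0,"y": 0,"z": 0,"twist": 0},
    {"x": 0,"y": 0,"z": 0,"twist": 0},
  ],
)

```text
time: 16.15
position: [522.9, 56.4, 298.9]
tcp_rot: [0.251, 3.13, -0.004]
contact_force: [-0.3, -5.3, 5.3]
opening: 11.0
grasp_force: 25.0
```

Run:
```python
from h import *
P,R=tool(); s=get_state(); print(P,s["opening"],s["grasp_force"],s["contact_force"])
H=np.array([542,167]); ey=np.array([.156,.988]); c=-((P[:2]-H)@ey); h=P[2]+18.8-126; print("angle from tcp",np.degrees(np.arctan2(h,c)),np.hypot(h,c))
for c in ["scene","top"]:
    p=grab_frame(c)
    v,u=np.nonzero(p["z_map"]>0); zz=p["z_map"][v,u]
    o=-np.array(p["R"]).T@p["t"]; D=np.array(p["R"]).T@np.linalg.inv(p["intrinsics"])@np.stack([u,v,np.ones_like(u)])
    X=(o[:,None]+D*zz).T
    for r in silhouettes("lid",p)[:1]:
        q=X[r["pixels"][v,u]]; d=q[:,:2]-H; yy=-(d@ey); 
        m=(q[:,2]>150)&(q[:,2]<265)&(yy>10)&(yy<110); print(c,r["score"],m.sum())
        if m.sum()>50:
            l=cv2.fitLine(np.stack([yy[m],q[m,2]],1).astype(np.float32),cv2.DIST_HUBER,0,.01,.01).ravel(); print("slope",np.degrees(np.arctan(l[1]/l[0])))
    if c=="scene": cv2.imwrite("pics/s5.png",cv2.resize(p["frame"][60:290,190:420,::-1],None,fx=2.5,fy=2.5))
```

```text
[522.88916585  56.42573846 298.9357551 ] 11.004937258989735 25.002868473529816 [-0.28745525 -5.327907    5.32164907]
angle from tcp 59.65828759813014 222.1663161393771
scene 0.86 447
slope 59.44706
top 0.77 116
slope 59.188496
```

View pics/s5.png

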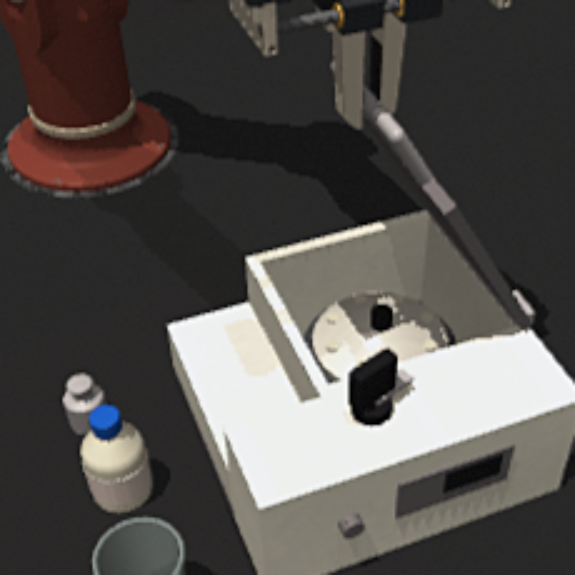

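The lid stands at about 59.5° by both the TCP position and the depth fit. It is held by the fingers at crop (370,90), the knob is past its click, and the three bystanders are untouched. I hand in.

```bash
python3 -c "
from workcell import *
print(hand_in())"
```

```text
the job is handed in; nothing more can be done
None
```

The job is handed in, with no verdict returned: the clamp knob is turned to about 1.25–1.3 rad (past its click), the gripper is holding the lid at about 59.5°, and the beaker, bottle and weight were left alone.

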